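# Push the sheet blank out over the end of the feed ledge

## Robot

A 7-joint arm with a two-finger parallel gripper is mounted at the origin on the work surface. World frame = base frame: x ahead of the robot, y to its left, z up, the work surface at z = 0. Lengths are in m, angles in rad, forces in N, time in s.
With the tool pointing down it reaches from about 0.425 to 0.925 m from the base axis. Payload 6.8 kg.
Tool frame: the origin (TCP) lies at the very end of the fingers, on their centre line; the grasp point (between the pads) lies 19 mm behind it; z points along the fingers, x is the direction in which the jaws open and shut, and the axes are right-handed (so a half turn about z gives the same grasp; the last joint's range is limited). The gripper opens to 85 mm and grips with 20 to 120 N. Pads are 22 mm wide; open, the fingers measure 114 mm over their backs; the gripper's body (76 mm by 85 mm) begins 54 mm behind the grasp point. The pads swing forward as they close: fully open they stand 13 mm farther back than shut.
Start: joints at [-1.264, 0.477, 0.022, 1.555, -0.011, 1.109, -0.083], TCP at [0.272, 0.618, 0.231] pointing down, gripper open.
Joint ranges: [-2.96, 2.96], [-0.34, 2.1], [-1.41, 1.46], [0.24, 2.44], [-1.37, 4.51], [0.17, 1.92], [-2.96, 2.96]. Speed limits (rad/s): [2.39, 2.39, 3.14, 3.14, 3.14, 3.14, 3.14].

## Interface

Orientations are given as a 3x3 rotation matrix whose columns are the frame's x, y, z axes.
In Python, from bench import ctrl gives the robot as it stands.
- The arm moves only by the shell command python3 -m jog 'ROWS' [FORCE]. ROWS is JSON, a list of rows, each a list of 7 numbers: the opening, from 0 (shut) to 1 (fully open), then the shift along the tool's x, y, z in units of 150 mm (1.0 is 150 mm), then the turn, a rotation vector about the tool's x, y, z in units of 2 rad (1.0 is 2 rad). In form: [[hand, dx, dy, dz, wx, wy, wz], ...]. A call has 1 to 20 rows; each row shifts and turns the pose as measured when the row begins, along the tool's axes as they then stand; what a row does not reach is not made up. A row lasts 1/12 s, in which the tool goes at most 41.7 mm and 7.16 degrees, less where a joint would pass 70% of its speed; a pose out of reach is approached as far as the arm can. A call with a number of a shift or a turn outside -1 to 1 is refused whole. A call with a gripper value outside its range is refused whole. The fingers move at their own pace and stop on an object; FORCE is the grip in N (left out, the last holds). Time passes only in rows, so rows that do not move let the fingers close. It gives the time, the measured TCP pose, the force and the opening at its end, in the units of the state.
- ctrl.get_obs(): the state, without advancing time (a new reading comes with each control period).
- ctrl.get_image(name): name is "scene" or "top" or "wrist"; returns a dict with "pixels" (384x512x3 uint8, red, green, blue), "fx", "fy", "cx", "cy" (pixels), "origin" and "rotation" of the camera in the world; the wrist camera has in their place "hand_eye" (4x4, takes a point from camera to tool coordinates, whose origin is the TCP and whose axes are the tool frame's). Camera axes: x right, y up, looking along -z (the intrinsics and any distortion apply to the point x, -y, -z); pixel columns grow to the right and rows downward; lengths in m; the calibration is good to about 2 mm. A picture is of the moment at which its call begins: read the wrist's pose just before it. There is no depth.
- ctrl.hand_in(): hands the job in, once; it reports no verdict.
The state is a dict: "time": time; "joint_positions": joint angles; "qd": joint speeds; "effort": joint torques, N m; "tool_pos": TCP position; "ee_rot": TCP orientation; "force": force on the tool from outside, world axes, zero at the start; "moment": the same for the moment, N m; "finger_gap": finger opening in m.
Only numpy, scipy, OpenCV 4.12 (cv2) and the standard library are available. Lean on these libraries where they do the work, as an engineer would, in place of code of your own. Each camera call takes 0.05 s, during which the arm holds its last target.

## Task

Two sheet blanks lie flat in the lanes of the steel feed ledge. With the fingertips push the plain one, without the hole, along its lane until about 30 mm of it sticks out over the open end, lying flat, so that the press operator can take it by its edge. Only push it: do not lift, tip or drop it, leave everything else where it is, and finish with the hand clear.

Things in the scene. Friction and masses are not known exactly. Their poses are not given: they have to be found in the camera images.
- ledge: Fixed steel feed ledge on feet, 240 mm (its x) by 340 mm (its y). Origin on the bench below it. Lane floors 50 mm above the bench. Open end, without stop, at its y = +160 mm, on the robot's left; at y = -180 mm a 10 mm thick stop bar stands 10 mm above the lane floors. Turned by up to 20 degrees either way.
- open_end (a point): Middle of the ledge's open end, at lane-floor height; axes as the ledge's. Two lanes run along y, each 98 mm wide, centred 63 mm to either side (x = -63 and +63 mm), between guide strips that stand 4 mm above the lane floors; the strip between the lanes is 28 mm wide.
- blank: The plain sheet blank to be pushed: loose solid aluminium rectangle without a hole, 90 mm (its x, across the lane) by 120 mm (its y, along the lane), 5 mm thick, about 0.15 kg. It lies in either one of the two lanes, wholly on the ledge. Origin: centre of its underside. It tips off the ledge when more than half of it overhangs.
- pierced: The other blank, to be left alone: same outline, thickness and metal, with a 45 mm round hole in its middle; it lies loose in the other lane. Origin: centre of its underside.
- bush: Loose brass bush, 22 mm diameter, 25 mm tall, standing on the strip between the two lanes (54 mm above the bench). Bystander. Origin: centre of its underside.
- tape: Roll of tape lying on the bench on the robot's side of the ledge, 90 mm diameter, 22 mm high. Bystander. Origin: centre of its underside.
- wrench: Spanner 150 mm long lying on the bench on the robot's side of the ledge. Bystander. Origin: its underside, about mid-length.
- punch: Steel punch standing on the bench beyond the open end, 36 mm diameter, 70 mm tall. Bystander. Origin: centre of its underside.
- die: Aluminium die block with a bolt head, 80 x 70 x 39 mm, on the bench beyond the open end. Bystander. Origin: centre of its underside.
- jar: Closed jar, 52 mm diameter, 75 mm tall, on the bench on the far side of the ledge. Bystander. Origin: centre of its underside.
- screwdriver: Screwdriver 170 mm long lying on the bench beyond the stop-bar end. Bystander. Origin: its underside.
Mind the look-alikes: they are no part of the job. What is shaped like the blank but green or purple is not meant.

How it is judged:
On the way:
1. the plain blank, flat in its lane, shows its edge: at least 10 mm beyond the open end (y of blank in the frame of ledge above 0.11 m and z of blank in the frame of ledge between 0.046 and 0.055 m), for 0.1 s.
At the end, for the whole second after the job is handed in: The plain blank lies flat and still in its lane with 20 to 40 mm of its length beyond the open end of the ledge (30 mm wanted, within 10), square to the lane, nothing else moved by more than 12 mm (y of blank in the frame of ledge between 0.12 and 0.14 m and z of blank in the frame of ledge between 0.047 and 0.053 m and x of blank in the frame of ledge between -0.072 and 0.072 m and (x of blank in the frame of ledge above 0.054 m or x of blank in the frame of ledge below -0.054 m) and angle between the y axis of blank and the y axis of ledge, either way round below 0.12 rad and angle between blank's own z axis and vertical below 0.05 rad and linear speed of blank below 0.01 m/s and distance of each of pierced, bush, tape, wrench, punch, die, jar, screwdriver from where it was at the start of the episode below 0.012 m); the robot touches nothing.
It fails at once if the plain blank is lifted 8 mm or more off the ledge (z of blank in the frame of ledge above 0.058 m).
It fails at once if the plain blank is tipped or drops from the ledge (angle between blank's own z axis and vertical above 0.15 rad or z of blank in the frame of ledge below 0.04 m).
It fails at once if the pierced blank is moved by more than 12 mm (distance of pierced from where it was at the start of the episode above 0.012 m).
It fails at once if one of the bystanders is moved by more than 12 mm (distance of any of bush, tape, wrench, punch, die, jar, screwdriver from where it was at the start of the episode above 0.012 m).
It also fails if it takes over 37 s, if anything falls off the work surface, if the arm or the gripper's body presses on something with over 40 N, if the wrist force passes 120 N, or if a joint passes its speed limit or range.

## Working session

There is one attempt and no reset: what is moved stays moved. The work goes in short steps, Python scripts to look and compute and a shell command to move; the robot and the scene stay as the last step left them, time stands still between calls to the robot, and variables do not carry over. Pictures are saved under pics/ and viewed, and the job is handed in when it is done.

```bash
ls; mkdir -p pics; python3 - <<'E'
from bench import ctrl
import cv2,pickle
o=ctrl.get_obs();print(o['time'],o['tool_pos'],o['ee_rot'],o['finger_gap'])
d={}
for n in('scene','top'):
    i=ctrl.get_image(n);d[n]=i;cv2.imwrite(f'pics/{n}0.png',i['pixels'][:,:,::-1]);print(n,{k:v for k,v in i.items() if k!='pixels'})
pickle.dump(d,open('im0.pkl','wb'))
E
```

```text
pics
0.0 [0.27180031 0.61720175 0.23031883] [[ 4.02971505e-01  9.15212314e-01 -6.21999723e-04]
 [ 9.15210655e-01 -4.02971962e-01 -1.74764925e-03]
 [-1.85011856e-03  1.34992075e-04 -9.99998279e-01]] 0.08537064864589432
scene {'fx': 474.04492524256773, 'fy': 474.04492524256773, 'cx': 257.6558167180938, 'cy': 189.83085797850035, 'origin': array([1.56273368, 0.07808822, 0.70606437]), 'rotation': array([[-0.04715005, -0.53777688,  0.84176772],
       [ 0.99867707, -0.04268882,  0.02866659],
       [ 0.02051784,  0.84200575,  0.53907822]])}
top {'fx': 349.6362810016356, 'fy': 349.6362810016356, 'cx': 252.48710480845423, 'cy': 191.26299466380192, 'origin': array([0.38757232, 0.03547333, 0.92454653]), 'rotation': array([[-0.01445301,  0.98481938, -0.17297948],
       [-0.9996337 , -0.01819028, -0.0200395 ],
       [-0.02288183,  0.17262649,  0.98472154]])}
```

View pics/scene0.png

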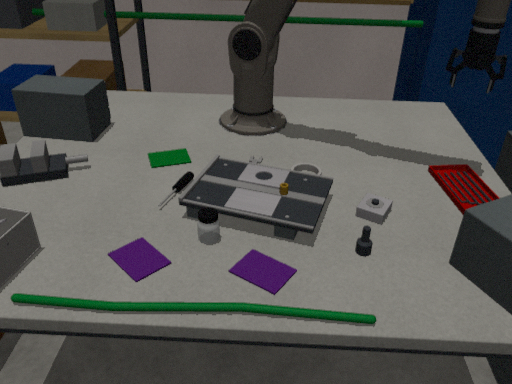

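View pics/top0.png

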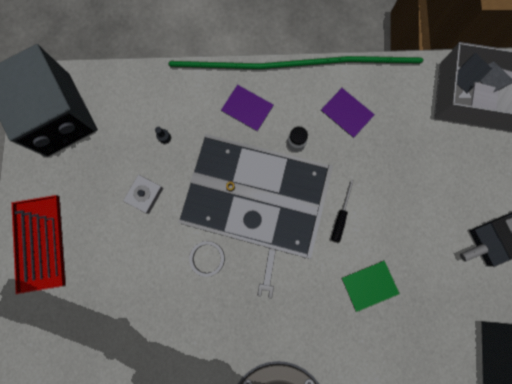

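The pierced blank (dark hole, top view ~(253,219)) is in the near lane. The plain blank (~(262,170)) is in the far lane, and the bush stands at ~(231,187). I'll zoom in next.

```bash
cat > h.py <<'E'
import numpy as np,cv2,pickle
def ray(i,uv,z,R=None,o=None):
    R=i['rotation'] if R is None else R; o=i['origin'] if o is None else o
    uv=np.atleast_2d(uv).astype(float)
    d=np.c_[(uv[:,0]-i['cx'])/i['fx'],-(uv[:,1]-i['cy'])/i['fy'],-np.ones(len(uv))]@np.array(R).T
    return o+d*((z-o[2])/d[:,2])[:,None]
def proj(i,P):
    c=(np.atleast_2d(P)-i['origin'])@i['rotation']
    return np.c_[i['cx']+i['fx']*c[:,0]/-c[:,2],i['cy']-i['fy']*c[:,1]/-c[:,2]]
E
python3 - <<'E'
from h import *
d=pickle.load(open('im0.pkl','rb'))
p=d['top']['pixels'][125:265,170:340,::-1]
cv2.imwrite('pics/topz.png',cv2.resize(p,None,fx=4.5,fy=4.2,interpolation=cv2.INTER_CUBIC))
hsv=cv2.cvtColor(d['top']['pixels'],cv2.COLOR_RGB2HSV)
for (u,v) in [(262,170),(240,205),(215,160),(305,175),(260,193)]: print((u,v),hsv[v,u])
for v in range(150,195,3): print(v,d['top']['pixels'][v,195:335:4].mean(1).astype(int))
E
```

```text
(262, 170) [114   9 142]
(240, 205) [114   9 142]
(215, 160) [107  34  52]
(305, 175) [109  38  53]
(260, 193) [113   7 140]
150 [133 120  46  47  46  46  48  47 114  47  46  48 138 128  99  82 105 124
 128 128 133 128 129 121  66  59  66 120 126 128 131 128 127 129 125]
153 [127  97  48  45  46  46  48  48  79  48  48  61 138 139 138 138 131 101
  81 109 127 132 133 131 125 122 129 129 125 127 131 129 128 128 129]
156 [127  62  47  47  47  47  46  45  47  48  48  82 139 139 138 138 138 139
 138 132 112  91 111 130 133 129 128 130 127 130 128 130 130 126 128]
159 [124  47  47  47  47  47  47  47  46  47  46 125 138 139 139 138 139 138
 139 139 138 139 134  75  68 111 129 133 131 131 129 130 128 129 128]
162 [123  47  46  46  45  47  47  48  48  49  48 135 138 138 139 138 138 139
 138 139 138 139 138  55  47  48  48  71 112 130 132 130 130 129 127]
165 [111  47  46  46  48  48  49  48  47  47  50 138 138 139 138 139 139 139
 139 139 138 138 138  48  46  47  48  48  49  53  73 111 128 124 126]
168 [ 76  45  47  46  47  48  48  48  49  49  62 138 139 138 139 138 138 139
 139 139 139 138
[... 529 characters left out ...]
05  75  53 135 138 138 138 138 139 139 138
 139 139 139 139  48  49  48  47  48  49  49  47  47  47  48 130 133]
183 [102 120 125 126 126 127 126 126  97  74 102  90 119 134 138 139 138 139
 139 138 138 137  48  48  48  48  47  49  48  48  48  50  52 131 128]
186 [ 47  51  71 108 123 127 128 128  84 112 113 129 125 103  83 116 133 138
 138 139 139 131  48  48  48  47  47  46  47  48  48  49  69 132 133]
189 [ 47  48  48  49  51  78 110 125  74  79 120 132 132 135 134 127 100  84
 115 134 138 110  48  48  48  49  48  48  46  47  47  47 102 132 133]
192 [ 47  49  49  49  49  49  47  55  87 105 128 133 134 136 137 137 137 136
 129  98  82  66  50  49  47  46  48  49  48  49  48  48 124 135 131]
```

View pics/topz.png

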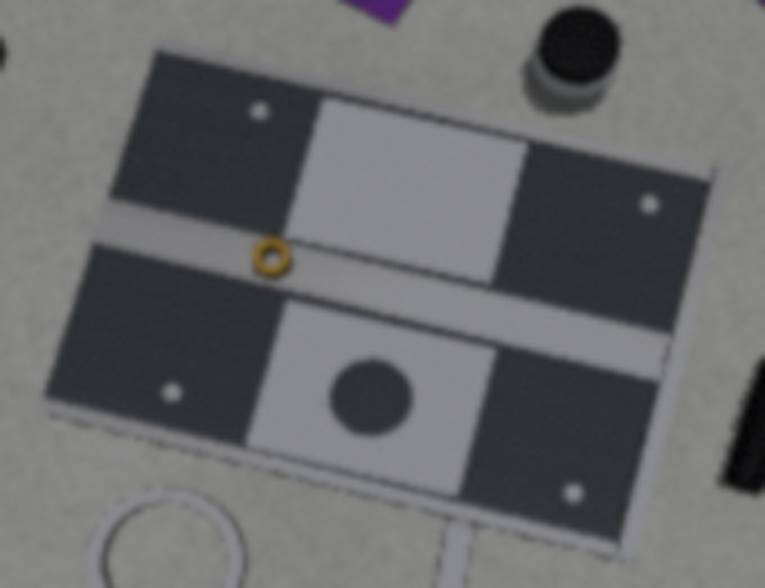

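```bash
cat > m.py <<'E'
from h import *
def picks(img,zs,show=True):
    """crop-zoom picks -> world"""
i=pickle.load(open('im0.pkl','rb'))['top']
q=lambda x,y:(170+(x+.5)/4.5-.5,125+(y+.5)/4.2-.5)
f=ray(i,[q(155,52),q(109,200),q(95,243),q(45,398)],.05)
b=ray(i,[q(321,98),q(527,142),q(492,283),q(284,236)],.055)
print('open end pts',f.round(4)); print('blank',b.round(4),'sides',[np.linalg.norm(b[k]-b[(k+1)%4]).round(4) for k in range(4)])
s=ray(i,[q(109,200),q(665,333)],.053); s2=ray(i,[q(95,243),q(655,380)],.053)
for a in (s,s2,b[[0,1]],b[[3,2]]): 
    v=a[0]-a[1];print('yaxis angle',np.degrees(np.arctan2(-v[0],v[1])))
v=f[0]-f[3];print('xaxis ang',np.degrees(np.arctan2(v[1],v[0])), np.linalg.norm(v))
th=np.arctan2(-(b[0]-b[1])[0],(b[0]-b[1])[1])
E
python3 m.py
```

```text
open end pts [[0.6879 0.1781 0.05  ]
 [0.5937 0.2036 0.05  ]
 [0.567  0.2112 0.05  ]
 [0.4727 0.2377 0.05  ]]
blank [[ 0.6545  0.0814  0.055 ]
 [ 0.6241 -0.0358  0.055 ]
 [ 0.5372 -0.0135  0.055 ]
 [ 0.5682  0.103   0.055 ]] sides [np.float64(0.121), np.float64(0.0897), np.float64(0.1206), np.float64(0.0889)]
yaxis angle -15.667256835106675
yaxis angle -15.86178100855566
yaxis angle -14.536503207085099
yaxis angle -14.909031941880286
xaxis ang -15.502453126003905 0.2232287111416098
```

```bash
python3 -m jog '[[0,0,0,0,0,0,0.06],[0,0,0,0,0,0,0.06],[0,0,0,0,0,0,0.06],[0,0,0,0,0,0,0.06],[0,0,0,0,0,0,0.06],[0,0,0,0,0,0,0.06],[0,0,0,0,0,0,0.06],[0,0,0,0,0,0,0.06],[0,0,0,0,0,0,0.06],[0,0,0,0,0,0,0.06],[0,0,0,0,0,0,0.06],[0,0,0,0,0,0,0.054]]'
cat > st.py <<'E'
from h import *
from bench import ctrl
import sys
o=ctrl.get_obs();R=np.array(o['ee_rot']);t=np.array(o['tool_pos'])
a=np.radians(-15.6);ex=np.array([np.cos(a),np.sin(a),0]);ey=np.array([-np.sin(a),np.cos(a),0]);oe=np.array([.5803,.2077,.05])
d=t-oe
print('t',round(o['time'],2),'tcp',t.round(4),'ledge xy',round(d@ex,4),round(d@ey+.16,4),'z',t[2].round(4),'F',np.round(o['force'],1),'gap',round(o['finger_gap'],4))
print('tool yaw',np.degrees(np.arctan2(R[1,0],R[0,0])).round(2),'z',R[:,2].round(4),'q',np.round(o['joint_positions'],2))
if len(sys.argv)>1:
    x,y,z=map(float,sys.argv[1:4]); T=oe+ex*x+ey*(y-.16); T[2]=z
    print('shift tool units',((R.T@(T-t))/.15).round(3))
E
python3 st.py 0.062 -0.10 0.20
```

```text
time: 1.1
tool_pos: [0.2701, 0.613, 0.2234]
ee_rot: [[0.946, -0.323, -0.005], [-0.323, -0.946, -0.014], [-0.001, 0.015, -1.0]]
force: [1.6, 0.1, 0.4]
finger_gap: -0.0003
t 1.1 tcp [0.2701 0.613  0.2234] ledge xy -0.4077 0.467 z 0.2234 F [1.6 0.1 0.4] gap -0.0003
tool yaw -18.84 z [-0.0055 -0.0136 -0.9999] q [-1.49  0.5   0.35  1.58 -0.18  1.11 -1.43]
shift tool units [3.34  3.594 0.206]
```

```bash
python3 -m jog '[[0,0.18,0.195,0,0,0,-0.014],[0,0.18,0.195,0,0,0,-0.014],[0,0.18,0.195,0,0,0,0],[0,0.18,0.195,0,0,0,0],[0,0.18,0.195,0,0,0,0],[0,0.18,0.195,0,0,0,0],[0,0.18,0.195,0,0,0,0],[0,0.18,0.195,0,0,0,0]]'
python3 st.py 0.062 -0.10 0.20
```

```text
time: 1.77
tool_pos: [0.4069, 0.326, 0.2208]
ee_rot: [[0.967, -0.254, -0.011], [-0.254, -0.967, -0.016], [-0.007, 0.018, -1.0]]
force: [0.8, 0.0, 0.1]
finger_gap: -0.0002
t 1.77 tcp [0.4069 0.326  0.2208] ledge xy -0.1988 0.2273 z 0.2208 F [0.8 0.  0.1] gap -0.0002
tool yaw -14.69 z [-0.011  -0.0159 -0.9998] q [-1.16  0.26  0.44  1.94 -0.12  0.99 -0.93]
shift tool units [1.705 2.206 0.168]
```

```bash
python3 -m jog '[[0,0.17,0.22,0,0.009,0.003,0.008],[0,0.17,0.22,0,0,0,0],[0,0.17,0.22,0,0,0,0],[0,0.17,0.22,0,0,0,0],[0,0.17,0.22,0,0,0,0],[0,0.17,0.22,0,0,0,0],[0,0.17,0.22,0,0,0,0],[0,0.17,0.22,0,0,0,0],[0,0.17,0.22,0,0,0,0],[0,0.1,0.12,0,0,0,0],[0,0,0,0,0,0,0]]'
python3 st.py 0.062 -0.10 0.12
```

```text
time: 2.68
tool_pos: [0.5549, -0.0553, 0.2206]
ee_rot: [[0.96, -0.279, 0.001], [-0.279, -0.96, -0.002], [0.001, 0.002, -1.0]]
force: [0.7, -0.4, 0.7]
finger_gap: 0.0
t 2.68 tcp [ 0.5549 -0.0553  0.2206] ledge xy 0.0463 -0.1001 z 0.2206 F [ 0.7 -0.4  0.7] gap 0.0
tool yaw -16.19 z [ 6.e-04 -2.e-03 -1.e+00] q [-0.52  0.34  0.63  1.88 -0.23  0.99 -0.07]
shift tool units [ 0.104 -0.003  0.671]
```

```bash
python3 -m jog '[[0,0.1,0,0.1,0,0,-0.004],[0,0,0,0.2,0,0,0],[0,0,0,0.2,0,0,0],[0,0,0,0.1,0,0,0],[0,0,0,0,0,0,0]]'
python3 st.py 0.062 -0.10 0.06
python3 - <<'E'
from h import *
from bench import ctrl
o=ctrl.get_obs();i=ctrl.get_image('wrist');i['tp'],i['R']=o['tool_pos'],o['ee_rot'];pickle.dump(i,open('w1.pkl','wb'))
cv2.imwrite('pics/w1.png',i['pixels'][:,:,::-1]);print(i['hand_eye'])
E
```

```text
time: 3.1
tool_pos: [0.5706, -0.0606, 0.1277]
ee_rot: [[0.961, -0.275, 0.003], [-0.275, -0.961, -0.001], [0.003, 0.0, -1.0]]
force: [-0.3, 0.4, -0.3]
finger_gap: -0.0001
t 3.1 tcp [ 0.5706 -0.0606  0.1277] ledge xy 0.0628 -0.101 z 0.1277 F [-0.3  0.4 -0.3] gap -0.0001
tool yaw -15.97 z [ 0.0028 -0.001  -1.    ] q [-0.43  0.48  0.56  1.93 -0.34  0.82  0.04]
shift tool units [-0.007 -0.007  0.451]
[[ 9.99999076e-01  9.57726922e-04 -9.64772302e-04 -2.90930626e-04]
 [ 6.76324328e-04 -9.66129841e-01 -2.58055560e-01 -6.66044067e-02]
 [-1.17924207e-03  2.58054669e-01 -9.66129596e-01 -1.43481945e-01]
 [ 0.00000000e+00  0.00000000e+00  0.00000000e+00  1.00000000e+00]]
```

View pics/w1.png

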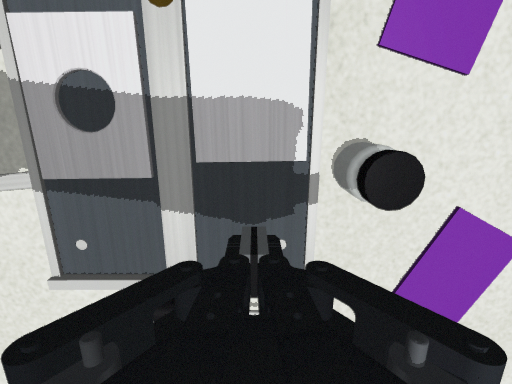

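The wrist view shows the plain blank's trailing edge at row ~162, columns 196–307. The closed fingers are centred behind it at column ~255. I'll measure how far away the edge is.

```bash
python3 - <<'E'
from h import *
i=pickle.load(open('w1.pkl','rb'));R=np.array(i['R']);H=i['hand_eye']
o=np.array(i['tp'])+R@H[:3,3]
P=ray(i,[(196,162),(307,162)],.055,R@H[:3,:3],o);print(P.round(4))
a=np.radians(-15.6);ex=np.array([np.cos(a),np.sin(a),0]);ey=np.array([-np.sin(a),np.cos(a),0]);oe=np.array([.5803,.2077,.05])
print(((P-oe)@ex).round(4),((P-oe)@ey+.16).round(4))
E
python3 -m jog '[[0,0,0,0.15,0,0,0],[0,0,0,0.15,0,0,0],[0,0,0,0.1,0,0,0],[0,0,0,0.04,0,0,0],[0,0,0,0,0,0,0]]'; python3 st.py .062 -.1 .052
```

```text
[[ 0.536  -0.0111  0.055 ]
 [ 0.6232 -0.0362  0.055 ]]
[0.0162 0.1069] [-0.0627 -0.0634]
time: 3.57
tool_pos: [0.5753, -0.0571, 0.0665]
ee_rot: [[0.963, -0.271, 0.012], [-0.271, -0.963, 0.001], [0.011, -0.005, -1.0]]
force: [1.0, -0.4, -0.8]
finger_gap: -0.0
t 3.57 tcp [ 0.5753 -0.0571  0.0665] ledge xy 0.0664 -0.0964 z 0.0665 F [ 1.  -0.4 -0.8] gap -0.0
tool yaw -15.73 z [ 0.0116  0.0015 -0.9999] q [-0.38  0.57  0.5   1.95 -0.42  0.7   0.09]
shift tool units [-0.031  0.024  0.096]
```

```bash
python3 -m jog '[[0,-0.025,-0.02,0.05,-0.002,-0.005,0],[0,0,0,0.025,0,0,0],[0,0,0,0.008,0,0,0],[0,0,0,0,0,0,0]]'; python3 st.py .062 -.08 .052
```

```text
time: 3.9
tool_pos: [0.575, -0.0517, 0.057]
ee_rot: [[0.963, -0.27, 0.005], [-0.27, -0.963, 0.001], [0.005, -0.003, -1.0]]
force: [-0.4, -0.0, -0.3]
finger_gap: -0.0001
t 3.9 tcp [ 0.575  -0.0517  0.057 ] ledge xy 0.0647 -0.0912 z 0.057 F [-0.4 -0.  -0.3] gap -0.0001
tool yaw -15.64 z [ 0.0053  0.0012 -1.    ] q [-0.39  0.59  0.49  1.96 -0.42  0.69  0.09]
shift tool units [-0.018 -0.075  0.034]
```

```bash
python3 -m jog '[[0,-0.015,0.02,0.018,0,-0.002,0],[0,0,0,0.012,0,0,0],[0,0,0,0,0,0,0]]'; python3 st.py .062 .059 .052
```

```text
time: 4.15
tool_pos: [0.5727, -0.0542, 0.0534]
ee_rot: [[0.963, -0.269, 0.003], [-0.269, -0.963, 0.002], [0.003, -0.003, -1.0]]
force: [0.1, 1.0, -0.2]
finger_gap: -0.0
t 4.15 tcp [ 0.5727 -0.0542  0.0534] ledge xy 0.0631 -0.0943 z 0.0534 F [ 0.1  1.  -0.2] gap -0.0
tool yaw -15.63 z [ 0.0034  0.0025 -1.    ] q [-0.38  0.59  0.49  1.96 -0.43  0.69  0.1 ]
shift tool units [-0.008 -1.022  0.013]
```

```bash
python3 -m jog '[[0,-0.005,0,0.01,0,0,0],[0,0,-0.03,0,0,0,0],[0,0,-0.03,0,0,0,0],[0,0,-0.03,0,0,0,0],[0,0,-0.03,0,0,0,0],[0,0,-0.03,0,0,0,0],[0,0,0,0,0,0,0]]'; python3 st.py .062 .059 .052
```

```text
time: 4.73
tool_pos: [0.5789, -0.0304, 0.0522]
ee_rot: [[0.963, -0.27, 0.004], [-0.27, -0.963, 0.002], [0.003, -0.003, -1.0]]
force: [1.0, -0.0, 0.9]
finger_gap: -0.0
t 4.73 tcp [ 0.5789 -0.0304  0.0522] ledge xy 0.0626 -0.0697 z 0.0522 F [ 1.  -0.   0.9] gap -0.0
tool yaw -15.67 z [ 0.0039  0.0024 -1.    ] q [-0.42  0.6   0.49  1.95 -0.43  0.69  0.06]
shift tool units [-0.005 -0.858  0.004]
```

```bash
python3 - <<'E'
from h import *
from bench import ctrl
i=ctrl.get_image('wrist');cv2.imwrite('pics/w2.png',i['pixels'][:,:,::-1])
E
```

```text
(no output)
```

View pics/w2.png

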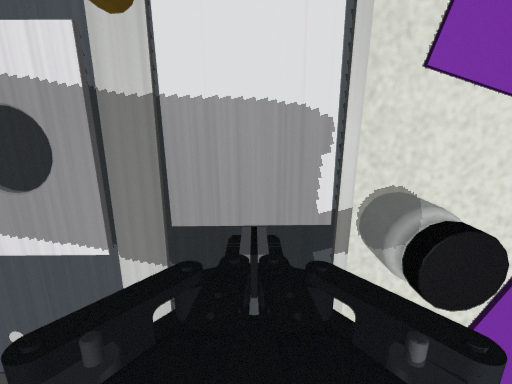

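The edge (row ~226) is at the fingertips (column ~254), centred and square. I'll push now.

```bash
python3 -m jog '[[0,0,-0.03,0,0,0,0],[0,0,-0.03,0,0,0,0],[0,0,-0.03,0,0,0,0],[0,0,-0.03,0,0,0,0],[0,0,-0.03,0,0,0,0],[0,0,-0.03,0,0,0,0],[0,0,-0.03,0,0,0,0],[0,0,-0.03,0,0,0,0]]'; python3 st.py .062 .059 .052
```

```text
time: 5.45
tool_pos: [0.5889, 0.0055, 0.0523]
ee_rot: [[0.962, -0.272, 0.003], [-0.272, -0.962, 0.001], [0.003, -0.002, -1.0]]
force: [-0.0, -0.4, -0.1]
finger_gap: 0.0002
t 5.45 tcp [0.5889 0.0055 0.0523] ledge xy 0.0627 -0.0325 z 0.0523 F [-0.  -0.4 -0.1] gap 0.0002
tool yaw -15.8 z [ 0.0034  0.001  -1.    ] q [-0.48  0.61  0.49  1.93 -0.43  0.7  -0.01]
shift tool units [-0.007 -0.61   0.003]
```

```bash
cat > look.py <<'E'
from h import *
from bench import ctrl
import sys
i=ctrl.get_image('top');pickle.dump(i,open(sys.argv[1]+'.pkl','wb'))
cv2.imwrite(f'pics/{sys.argv[1]}.png',cv2.resize(i['pixels'][125:265,160:340,::-1],None,fx=4.2,fy=4.2,interpolation=cv2.INTER_CUBIC))
E
python3 look.py t2
```

```text
(no output)
```

View pics/t2.png

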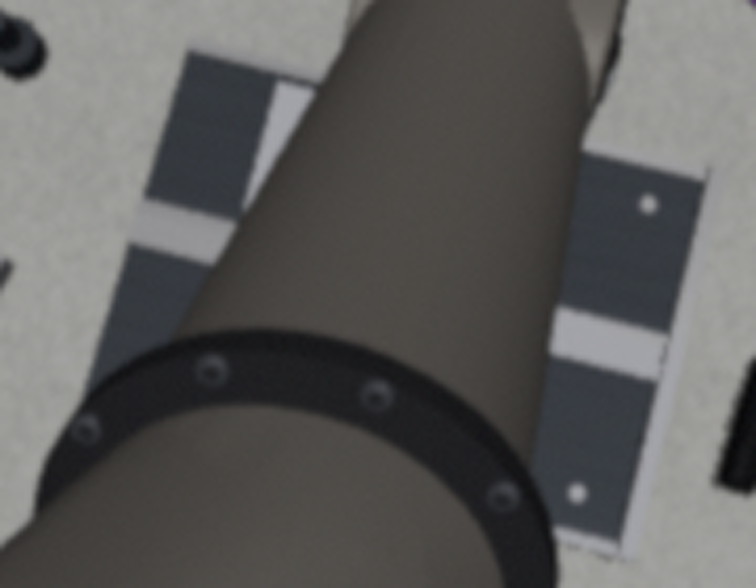

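The blank is sliding: its leading edge at crop (278,80)–(243,210) is about 60 mm short of the open end, which matches my dead reckoning. I'll continue.

```bash
python3 -m jog '[[0,0,-0.03,0,0,0,0],[0,0,-0.03,0,0,0,-0.002],[0,0,-0.03,0,0,0,0],[0,0,-0.03,0,0,0,0],[0,0,-0.03,0,0,0,0],[0,0,-0.03,0,0,0,0],[0,0,-0.03,0,0,0,0],[0,0,-0.03,0,0,0,0],[0,0,-0.03,0,0,0,0],[0,0,-0.03,0,0,0,0],[0,0,-0.03,0,0,0,0],[0,0,-0.03,0,0,0,0],[0,0,-0.03,0,0,0,0],[0,0,-0.03,0,0,0,0],[0,0,-0.03,0,0,0,0],[0,0,0,0,0,0,0]]'; python3 st.py .062 .059 .052
python3 - <<'E'
from h import *
from bench import ctrl
o=ctrl.get_obs();i=ctrl.get_image('wrist');i['tp'],i['R']=o['tool_pos'],o['ee_rot'];pickle.dump(i,open('w3.pkl','wb'))
cv2.imwrite('pics/w3.png',i['pixels'][:,:,::-1])
i=ctrl.get_image('scene');pickle.dump(i,open('s3.pkl','wb'));cv2.imwrite('pics/s3.png',cv2.resize(i['pixels'][140:260,160:400,::-1],None,fx=3.2,fy=3.2,interpolation=cv2.INTER_CUBIC))
E
```

```text
time: 6.83
tool_pos: [0.6092, 0.0798, 0.0523]
ee_rot: [[0.964, -0.266, 0.003], [-0.266, -0.964, 0.002], [0.003, -0.003, -1.0]]
force: [0.5, -0.1, 0.3]
finger_gap: 0.0001
t 6.83 tcp [0.6092 0.0798 0.0523] ledge xy 0.0622 0.0446 z 0.0523 F [ 0.5 -0.1  0.3] gap 0.0001
tool yaw -15.43 z [ 0.0033  0.0019 -1.    ] q [-0.59  0.65  0.49  1.87 -0.44  0.74 -0.12]
shift tool units [-0.001 -0.096  0.002]
```

View pics/w3.png

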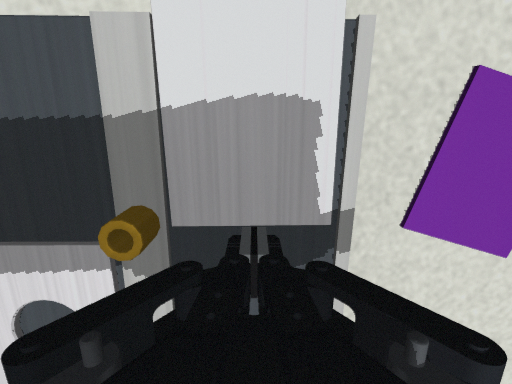

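View pics/s3.png

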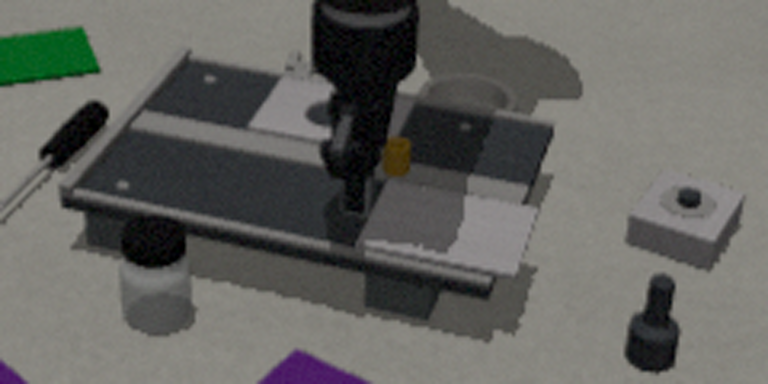

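The wrist view shows the trailing edge at row 226 and the ledge's open end at row ~13–18. I'll measure both directly in one picture.

```bash
python3 - <<'E'
from h import *
i=pickle.load(open('w3.pkl','rb'));R=np.array(i['R']);H=i['hand_eye']
o=np.array(i['tp'])+R@H[:3,3]
a=np.radians(-15.6);ex=np.array([np.cos(a),np.sin(a),0]);ey=np.array([-np.sin(a),np.cos(a),0]);oe=np.array([.5803,.2077,.05])
def L(uv,z):
    P=ray(i,uv,z,R@H[:3,:3],o);print(((P-oe)@ex).round(4),((P-oe)@ey+.16).round(4))
g=i['pixels'].mean(2)
for c in (30,60,100,120,140,348,365):print(c,g[6:30,c].astype(int))
print(g[215:235,200].astype(int),g[215:235,300].astype(int))
L([(180,226),(325,226)],.055)
L([(100,12.5),(140,12.5),(368,16)],.054); L([(30,15.5),(60,15.5),(348,19)],.05)
j=pickle.load(open('s3.pkl','rb'));P=ray(j,[(160+540/3.2,140+207/3.2),(160+513/3.2,140+273/3.2)],.055);print(((P-oe)@ex).round(4),((P-oe)@ey+.16).round(4))
E
```

```text
30 [200 200 200 200 202 203 201 201 191  92  66  72  73  72  71  71  71  71
  72  69  73  72  73  72]
60 [198 197 197 197 193 195 197 196 193 154  66  71  74  76  73  72  74  71
  75  73  74  74  76  72]
100 [196 198 195 194 198 189 181 181 181 182 179 181 180 181 181 181 180 180
 181 177 180 178 180 181]
120 [199 200 198 199 196 192 181 182 182 180 181 182 183 180 182 184 180 179
 179 180 181 182 180 179]
140 [204 206 207 207 207 205 174 174 174 173 173 172 175 174 173 172 174 173
 173 173 174 173 173 173]
348 [195 193 195 195 195 194 193 194 197 197 199 199 190  94  70  75  76  73
  78  77  77  75  77  77]
365 [200 197 196 195 197 197 198 199 194 184 184 184 184 183 183 183 183 184
 184 183 183 183 184 184]
[130 130 131 131 129 130 130 130 130 133 128  58  48  46  48  46  47  48
  45  46] [131 128 129 130 130 129 130 130 132 128  68  49  46  45  49  45  49  47
  49  50]
[0.0203 0.1027] [0.0561 0.0562]
[-0.0101  0.0086  0.1157] [0.1622 0.1623 0.1612]
[-0.046  -0.0316  0.1076] [0.1623 0.1623 0.1613]
[0.0153 0.1049] [0.1769 0.1749]
```

```bash
python3 -m jog '[[0,0,-0.03,0,0,0,0],[0,0,-0.03,0,0,0,0],[0,0,-0.025,0,0,0,0],[0,0,0,0,0,0,0]]'; python3 st.py .062 .059 .052
python3 - <<'E'
from h import *
from bench import ctrl
i=ctrl.get_image('scene');pickle.dump(i,open('s4.pkl','wb'));cv2.imwrite('pics/s4.png',cv2.resize(i['pixels'][140:260,160:400,::-1],None,fx=3.2,fy=3.2,interpolation=cv2.INTER_CUBIC))
E
```

```text
time: 7.27
tool_pos: [0.6124, 0.091, 0.0523]
ee_rot: [[0.963, -0.268, 0.003], [-0.268, -0.963, 0.001], [0.002, -0.002, -1.0]]
force: [0.3, -0.3, 0.6]
finger_gap: -0.0002
t 7.27 tcp [0.6124 0.091  0.0523] ledge xy 0.0623 0.0562 z 0.0523 F [ 0.3 -0.3  0.6] gap -0.0002
tool yaw -15.57 z [ 0.0028  0.001  -1.    ] q [-0.6   0.65  0.49  1.85 -0.44  0.74 -0.14]
shift tool units [-0.002 -0.019  0.002]
```

View pics/s4.png

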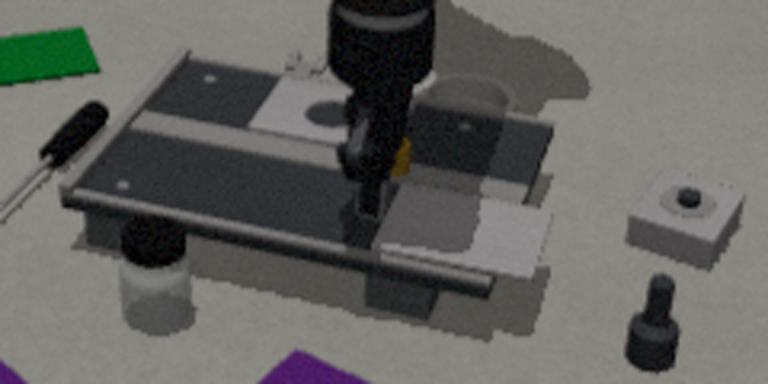

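Overhang is now about 26 mm. I'll push another ~3.5 mm, then retreat straight back and up.

```bash
python3 -m jog '[[0,0,-0.022,0,0,0,0],[0,0,0,0,0,0,0],[0,0,0,0,0,0,0]]'; python3 st.py .062 .059 .052;python3 -m jog '[[0,0,0.03,0,0,0,0],[0,0,0.05,0,0,0,0],[0,0,0.05,0,0,0,0],[0,0,0,-0.1,0,0,0],[0,0,0,-0.2,0,0,0],[0,0,0,-0.2,0,0,0],[0,0,0,0,0,0,0]]'; python3 st.py
python3 - <<'E'
from h import *
from bench import ctrl
o=ctrl.get_obs();i=ctrl.get_image('wrist');i['tp'],i['R']=o['tool_pos'],o['ee_rot'];pickle.dump(i,open('w5.pkl','wb'))
cv2.imwrite('pics/w5.png',i['pixels'][:,:,::-1])
E
```

```text
time: 7.57
tool_pos: [0.6133, 0.094, 0.0524]
ee_rot: [[0.963, -0.269, 0.003], [-0.269, -0.963, 0.001], [0.003, -0.001, -1.0]]
force: [0.6, -0.6, 0.1]
finger_gap: -0.0002
t 7.57 tcp [0.6133 0.094  0.0524] ledge xy 0.0624 0.0594 z 0.0524 F [ 0.6 -0.6  0.1] gap -0.0002
tool yaw -15.6 z [ 2.9e-03  7.0e-04 -1.0e+00] q [-0.61  0.65  0.49  1.85 -0.44  0.74 -0.15]
shift tool units [-0.003  0.002  0.002]
time: 8.15
tool_pos: [0.6044, 0.0684, 0.1277]
ee_rot: [[0.962, -0.273, -0.003], [-0.273, -0.962, -0.002], [-0.003, 0.003, -1.0]]
force: [1.2, -0.6, -0.1]
finger_gap: -0.0003
t 8.15 tcp [0.6044 0.0684 0.1277] ledge xy 0.0607 0.0323 z 0.1277 F [ 1.2 -0.6 -0.1] gap -0.0003
tool yaw -15.83 z [-0.0032 -0.0019 -1.    ] q [-0.63  0.54  0.56  1.84 -0.37  0.87 -0.17]
```

View pics/w5.png

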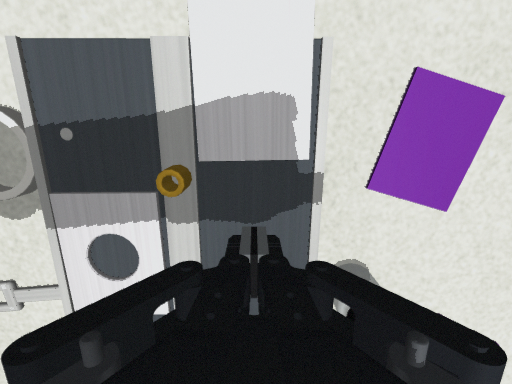

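The blank is lying square in its lane, trailing edge at row ~160 and open end at row ~38. I'll raise the hand, move it aside for a clear top view, and measure.

```bash
python3 - <<'E'
from h import *
i=pickle.load(open('w5.pkl','rb'));R=np.array(i['R']);H=i['hand_eye']
o=np.array(i['tp'])+R@H[:3,3]
a=np.radians(-15.6);ex=np.array([np.cos(a),np.sin(a),0]);ey=np.array([-np.sin(a),np.cos(a),0]);oe=np.array([.5803,.2077,.05])
def L(uv,z):
    P=ray(i,uv,z,R@H[:3,:3],o);print(((P-oe)@ex).round(4),((P-oe)@ey+.16).round(4))
L([(198,160),(309,160)],.055);L([(30,38),(140,38),(318,38)],.05)
E
python3 -m jog '[[0,0,0,-0.2,0,0,0],[0,0,0,-0.2,0,0,0],[0,0,0,-0.2,0,0,0],[0,0,0,-0.1,0,0,0],[0,0,0.25,0,0,0,0],[0,0,0.25,0,0,0,0],[0,0,0.25,0,0,0,0],[0,0,0.25,0,0,0,0],[0,0,0.25,0,0,0,0],[0,0,0.25,0,0,0,0],[0,0,0.25,0,0,0,0],[0,0,0.25,0,0,0,0],[0,0,0,0,0,0,0],[0,0,0,0,0,0,0]]'; python3 st.py; python3 look.py t6
```

```text
[0.0153 0.1058] [0.072  0.0715]
[-0.1058 -0.0237  0.109 ] [0.1628 0.1624 0.1617]
time: 9.37
tool_pos: [0.5089, -0.2363, 0.2251]
ee_rot: [[0.962, -0.273, -0.019], [-0.273, -0.962, -0.001], [-0.018, 0.006, -1.0]]
force: [0.5, 1.6, -0.1]
finger_gap: 0.0002
t 9.37 tcp [ 0.5089 -0.2363  0.2251] ledge xy 0.0506 -0.2869 z 0.2251 F [ 0.5  1.6 -0.1] gap 0.0002
tool yaw -15.86 z [-0.019  -0.001  -0.9998] q [-0.24  0.36  0.71  1.86 -0.26  1.03  0.31]
```

View pics/t6.png

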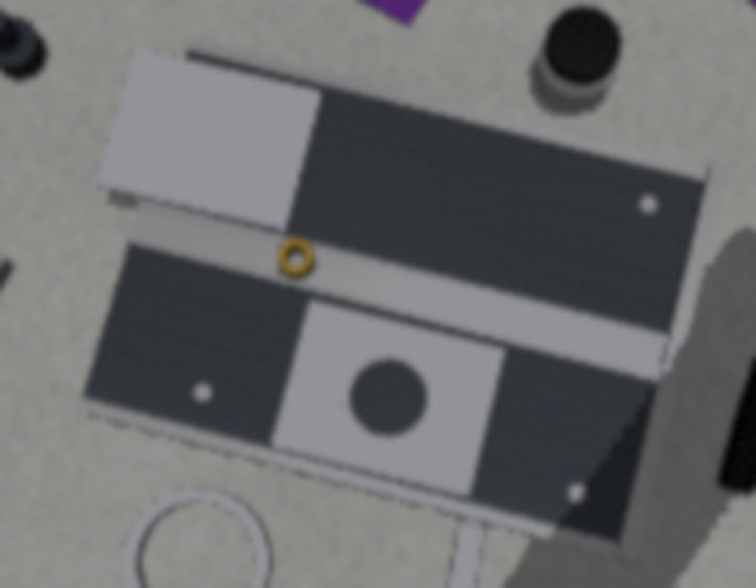

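The clear top view shows the blank's corners at about (137,52), (322,92), (288,231) and (100,185), with the rest apparently untouched. I'll run final numbers on the blank and difference the bystanders against the start picture.

```bash
python3 - <<'E'
from h import *
i=pickle.load(open('t6.pkl','rb'));i0=pickle.load(open('im0.pkl','rb'))['top']
q=lambda x,y:(160+(x+.5)/4.2-.5,125+(y+.5)/4.2-.5)
a=np.radians(-15.6);ex=np.array([np.cos(a),np.sin(a),0]);ey=np.array([-np.sin(a),np.cos(a),0]);oe=np.array([.5803,.2077,.05])
P=ray(i,[q(137,52),q(322,92),q(288,231),q(100,185)],.055);c=P.mean(0)
v=(P[0]+P[3]-P[1]-P[2]);print('blank ledge xy',(c-oe)@ex,(c-oe)@ey+.16,'yaw',np.degrees(np.arctan2(-v[0],v[1])))
o=ray(i,[q(130,243),q(84,398)],.05);print('open end y',(o-oe)@ey+.16)
d=cv2.absdiff(i['pixels'],i0['pixels']).max(2)
m=(d>40).astype('uint8');n,l,s,_=cv2.connectedComponentsWithStats(m)
print([x.tolist() for x in s[1:] if x[4]>8])
E
```

```text
blank ledge xy 0.06016674910827074 0.12875078086210562 yaw -14.44375727297345
open end y [0.16015561 0.15999404]
[[390, 74, 122, 310, 20345], [486, 113, 26, 16, 273], [194, 139, 42, 41, 1210], [233, 148, 54, 44, 1631], [187, 171, 5, 3, 12], [215, 180, 132, 195, 6577], [344, 182, 21, 48, 504], [502, 213, 10, 5, 11], [507, 220, 5, 10, 29], [473, 234, 7, 10, 24], [483, 254, 10, 11, 51], [0, 279, 239, 105, 8514], [483, 323, 29, 61, 1600]]
```

```bash
python3 -c "
from bench import ctrl
print(ctrl.hand_in())"
```

```text
the job is handed in; nothing more can be done
None
```

I pushed the plain blank (far lane) along its lane with the closed fingertips until it overhung the open end by about 30 mm. Then I backed the hand off, raised it clear and handed the job in at about 9.4 s of the 37 s allowed.

**Blank position:** The last wrist picture gave an overhang of about 29.7 mm. The last top picture gave the blank's centre at ledge x ≈ 0.060 m and y ≈ 0.129 m, which is about 29 mm of overhang. The two agree to about 1 mm.

**Squareness:** The top view shows the blank turned about 1.2° (0.02 rad) from the lane, within the 0.12 rad limit. It lies flat by eye. I had no depth reading to measure its height or tilt.

**Everything else:** The bush and the hole of the pierced blank are at the same pixels as at the start. For the other objects I only compared the start and end top pictures. The differences look like the arm, its shadow and the pushed blank. Some lie where the shadow crosses, including one beside the screwdriver, so I could not check it as sharply there.

**Disagreement between views:** The wrist camera put the open end about 2 mm farther out than the top camera did, which is within the stated calibration. I took the overhang from edges seen in the same picture so this would not matter.

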